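# Unstack the machine parts onto their kitting places

## Task

Five machine parts stand in two stacks on the bench. Take the stacks apart and lay each part flat in the middle of the plywood board that bears its own outline, the long bar and the square block turned in line with their outlines (the round parts and the nut may lie at any turn). Let no part tip over or tumble on the way.

Things in the scene. Friction and masses are not known exactly. Their poses are not given: they have to be found in the camera images.
- bar_mid (a point): long aluminium bar, 130 x 54 x 28 mm high, two black bolt holes; the lowest of one of the two stacks. Point: its centre, 14 mm above its underside. x along its length, y across its 54 mm width, z up
- square_mid (a point): square aluminium block, 66 x 66 x 28 mm high, four small bolt holes at the corners; the lowest of the other stack. Point: its centre, 14 mm above its underside. x and y along its edges, z up
- bearing_mid (a point): ball bearing, 56 mm diameter, 26 mm high: bright steel rings with a black seal between, 20 mm bore. Lies upon the bar or the block. Point: its centre, 13 mm above its underside. z up
- nut_mid (a point): dark steel hexagon nut, 41 mm across flats (47 mm over corners), 26 mm high. Lies upon the bar or the block, whichever does not carry the bearing. Point: its centre, 13 mm above its underside. x points at a corner, so the flats face 30, 90 and 150 degrees from x; z up
- collar_mid (a point): small bright steel collar, 30 mm diameter, 30 mm high, 14 mm bore; the top of the three-high stack, upon the bearing or the nut. Point: its centre, 15 mm above its underside. z up
- place_bar_top (a point): place of the long bar: flat plywood board 156 x 90 mm, 8 mm thick, fixed to the bench, with a dark 140 x 64 mm rectangle let in flush in its middle (nothing stands up from the board). Point: the middle of the outline, on the board's upper face, 8 mm above the bench, z up; x along the outline's length
- place_square_top (a point): place of the square block: flat plywood board 100 x 100 mm, 8 mm thick, fixed to the bench, with a dark 76 x 76 mm square let in flush in its middle (nothing stands up from the board). Point: the middle of the outline, on the board's upper face, 8 mm above the bench, z up; x and y along the outline's edges
- place_bearing_top (a point): place of the ball bearing: flat plywood board 100 x 100 mm, 8 mm thick, fixed to the bench, with a dark 66 mm disc with a 20 mm light spot let in flush in its middle (nothing stands up from the board). Point: the middle of the outline, on the board's upper face, 8 mm above the bench, z up
- place_nut_top (a point): place of the hexagon nut: flat plywood board 100 x 100 mm, 8 mm thick, fixed to the bench, with a dark hexagon 51 mm across flats with a light spot let in flush in its middle (nothing stands up from the board). Point: the middle of the outline, on the board's upper face, 8 mm above the bench, z up
- place_collar_top (a point): place of the small collar: flat plywood board 100 x 100 mm, 8 mm thick, fixed to the bench, with a dark 40 mm disc (the smallest outline) with a 14 mm light spot let in flush in its middle (nothing stands up from the board). Point: the middle of the outline, on the board's upper face, 8 mm above the bench, z up
There are look-alikes about, which are no part of the job. What is shaped like the part that bears square_mid but purple is not meant.

How it is judged:
By the outcome, as a careful person would: the job done as asked, in the order asked, and still so for the second after the job is handed in, with the robot touching nothing.
It also fails if it takes over 112 s, if anything falls off the work surface, if the arm or the gripper's body presses on something with over 40 N, if the wrist force passes 120 N, or if a joint passes its speed limit or range.

## Robot

A 6-joint arm with a two-finger parallel gripper is mounted at the origin on the work surface. World frame = base frame: x ahead of the robot, y to its left, z up, the work surface at z = 0. Lengths are in m, angles in rad, forces in N, time in s.
With the tool pointing down it reaches from about 0.35 to 0.875 m from the base axis. Payload 4.2 kg.
Tool frame: the origin (TCP) lies midway between the tips of the shut fingers; the grasp point (between the pads) lies ctrl.grip_depth behind it (ctrl.grip_depth is the distance from the TCP to the grasp point, in m); z points along the fingers, y is the line along which they close (so a half turn about z gives the same grasp; the last joint's range is limited). The gripper opens to 85 mm and grips with 20 to 120 N. Pads are 22 mm wide; open, the fingers measure 114 mm over their backs; the gripper's body (76 mm by 85 mm) begins 54 mm behind the grasp point. The pads swing forward as they close: fully open they stand 13 mm farther back than shut.
Start: joints at [-1.068, 0.385, 0.008, 0, -1.194, -0.259], TCP at [0.151, -0.606, 0.231] pointing down, gripper open.
Joint ranges: [-3.14, 3.14], [-1.21, 2.06], [-1.07, 1.41], [-3.16, 2.05], [-2.99, -0.16], [-3.1, 3.1]. Speed limits (rad/s): [2.79, 2.79, 3.14, 3.14, 3.14, 3.14].

## Interface

Orientations are given as a unit quaternion [w, x, y, z].
In Python, from plant import ctrl gives the robot as it stands.
- The arm moves only by the tool step_arm, never from a script. Its argument "motion" is a list that holds one entry, the list of rows, each a list of 7 numbers: the finger opening in m, from 0 to 0.0854, then the shift along the world's x, y, z in m, then the turn, a rotation vector about the world's x, y, z in rad. In form: [[[jaw, x, y, z, rx, ry, rz], ...]]. A call has 1 to 5 rows; each row is the pose to reach, as a shift and turn from the pose commanded when the call began; what a row does not reach only later rows make up. A row lasts 1/8 s, in which the tool goes at most 62.5 mm and 10.7 degrees, less where a joint would pass 70% of its speed; a pose out of reach is approached as far as the arm can. A call with a gripper value outside its range is refused whole. The fingers move at their own pace and stop on an object; "squeeze" is the grip in N (left out, the last holds). Time passes only in rows, so rows that repeat a pose let the fingers close. It gives the time, the measured TCP pose, the force, the opening and the grip force at its end, in the units of the state.
- ctrl.get_obs(): the state, without advancing time (a new reading comes with each control period).
- ctrl.grab_frame(name): name is "side" or "top" or "wrist"; returns a dict with "img" (384x512x3 uint8, blue, green, red), "vertical_fov" (degrees; the focal length in pixels is half the picture's height over the tangent of half this angle, whatever the lens; pixels are square), "cx", "cy" (the principal point, pixels), "R" (3x3) and "t" (3): a world point X has camera coordinates R X + t. Camera axes: x right, y down, z forward; pixel columns grow to the right and rows downward; lengths in m; the calibration is good to about 2 mm. A picture is of the moment at which its call begins. There is no depth.
- ctrl.close_job(): hands the job in; it is judged then, once.
Trained networks look in a picture, given as the dict that the camera call returned (one of the last four; its "shot" number tells which), for a name from the list of things; names that differ only in an ending like _2 or _b are one class to them, and where a whole thing is asked for, a point or a joint stands for the part that bears it (a point fixed in the world has none). Each returns a list of dicts, best first, with "confidence" (0 to 1); they miss things now and then, are a little off and sometimes report something else, mostly with a low value. They report only what shows in the picture. A call takes as long as a camera call. They do not tell look-alikes from the thing itself.
- ctrl.boxes_of(picture, name): "extent" ([centre column, centre row, width, height] as shares, 0 to 1, of the picture: columns of its width, rows of its height, round what is visible of it).
- ctrl.outline_of(picture, name): "pixels" (384x512 bool, what is visible of it) and "extent" ([centre column, centre row, width, height] as shares, 0 to 1, of the picture: columns of its width, rows of its height, round what is visible of it).
The state is a dict: "time_s": time; "q": joint angles; "joint_velocities": joint speeds; "tau": joint torques, N m; "position": TCP position; "tcp_rot": TCP orientation; "wrist_force": force on the tool from outside, world axes, zero at the start; "ft_torque": the same for the moment, N m; "gripper_width": finger opening in m; "grip_force": force on a finger pad.
Only numpy, scipy, OpenCV 4.12 (cv2) and the standard library are available. Lean on these libraries where they do the work, as an engineer would, in place of code of your own. Each camera call takes 0.05 s, during which the arm holds its last target. There are 200 camera calls.

## Working session

There is one attempt and no reset: what is moved stays moved. The work goes in short steps, Python scripts to look and compute and a tool call to move; the robot and the scene stay as the last step left them, time stands still between calls to the robot, and variables do not carry over. Pictures are saved under pics/ and viewed, at most 14 in all, crops included, and the job is handed in when it is done.

Besides the shell and the picture viewer there is one more tool, called after "Request:" as name(argument=value, ...) on one line, values as JSON. step_arm: Moves the arm, as the interface text tells. Its arguments: {"type":"object","properties":{"motion":{"type":"array"},"squeeze":{"type":"number"}},"required":["motion"]}

```bash
ls; mkdir -p pics
cat > h.py <<'E'
import numpy as np, cv2
from plant import ctrl
def cam(f):
    fl=192/np.tan(np.radians(f["vertical_fov"])/2)
    return fl,f["cx"],f["cy"],np.array(f["R"]),np.array(f["t"])
def ray(f,u,v,z):
    fl,cx,cy,R,t=cam(f); d=R.T@np.array([(u-cx)/fl,(v-cy)/fl,1]); o=-R.T@t
    return o+d*(z-o[2])/d[2]
def proj(f,X):
    fl,cx,cy,R,t=cam(f); p=R@np.array(X)+t
    return np.array([fl*p[0]/p[2]+cx,fl*p[1]/p[2]+cy])
E
python3 - <<'E'
from h import *
fs={n:ctrl.grab_frame(n) for n in("top","side")}
cv2.imwrite("pics/top.png",fs["top"]["img"]);cv2.imwrite("pics/side.png",fs["side"]["img"])
o=ctrl.get_obs();print(o["position"],o["tcp_rot"],o["time_s"],ctrl.grip_depth)
Z=dict(bar_mid=.028,square_mid=.028,bearing_mid=.054,nut_mid=.054,collar_mid=.084,place_bar_top=.008,place_square_top=.008,place_bearing_top=.008,place_nut_top=.008,place_collar_top=.008)
for n,f in fs.items():
  print(n,cam(f)[0],-cam(f)[3].T@cam(f)[4])
  for k,z in Z.items():
    for b in ctrl.boxes_of(f,k)[:4]:
      e=b["extent"];u,v=e[0]*512,e[1]*384
      print(n,k,round(b["confidence"],2),[round(x) for x in(u,v,e[2]*512,e[3]*384)],ray(f,u,v,z).round(3)[:2])
E
```

```text
pics
[ 0.15075404 -0.60601838  0.230319  ] [-1.71536512e-04 -1.21512149e-01  9.92589458e-01  9.67741419e-04] 0.1 0.0187
top 363.8378648214787 [0.41236667 0.00443958 0.95258036]
top square_mid 0.75 [298, 171, 29, 30] [ 0.64  -0.126]
top square_mid 0.59 [297, 233, 33, 32] [ 0.479 -0.123]
top square_mid 0.33 [391, 260, 48, 69] [ 0.416 -0.36 ]
top bearing_mid 0.65 [205, 234, 23, 27] [0.469 0.107]
top nut_mid 0.57 [298, 230, 19, 15] [ 0.485 -0.122]
top collar_mid 0.67 [204, 233, 12, 13] [0.469 0.107]
top place_bar_top 0.93 [392, 261, 46, 67] [ 0.412 -0.373]
top place_bar_top 0.63 [204, 232, 21, 27] [0.475 0.115]
top place_bar_top 0.48 [245, 157, 38, 36] [0.68  0.014]
top place_square_top 0.93 [149, 176, 47, 47] [0.621 0.266]
top place_bearing_top 0.6 [350, 189, 47, 48] [ 0.599 -0.267]
top place_nut_top 0.94 [245, 158, 38, 34] [0.676 0.015]
top place_nut_top 0.58 [206, 233, 35, 54] [0.475 0.109]
top place_collar_top 0.9 [108, 240, 43, 45] [0.451 0.357]
side 431.4192183485402 [0.21315332 0.80370636 0.61383443]
side bar_mid 0.89 [273, 249, 63, 27] [0.463 0.125]
side square_mid 0.86 [302, 201, 35, 24] [ 0.468 -0.084]
side square_mid 0.84 [249, 182, 34, 22] [ 0.63  -0.115]
side bearing_mid 0.84 [274, 242, 24, 22] [0.458 0.132]
side nut_mid 0.57 [306, 188, 15, 17] [ 0.468 -0.107]
side collar_mid 0.8 [276, 229, 14, 24] [0.459 0.124]
side place_bar_top 0.66 [350, 169, 53, 16] [ 0.405 -0.349]
side place_square_top 0.94 [179, 277, 53, 40] [0.61  0.265]
side place_bearing_top 0.84 [280, 170, 45, 24] [ 0.592 -0.248]
side place_bearing_top 0.58 [209, 208, 53, 28] [0.679 0.017]
side place_nut_top 0.68 [211, 207, 50, 29] [0.678 0.011]
side place_collar_top 0.66 [228, 338, 69, 58] [0.45  0.359]
```

Run:
```python
import cv2
a=cv2.imread("pics/top.png");cv2.imwrite("pics/top_c.png",cv2.resize(a[120:310,75:425],None,fx=2.28,fy=2.28,interpolation=cv2.INTER_CUBIC))
b=cv2.imread("pics/side.png");cv2.imwrite("pics/side_c.png",cv2.resize(b[120:384,100:450],None,fx=2.2,fy=2.2,interpolation=cv2.INTER_CUBIC))
```

```text
(no output)
```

View pics/top_c.png

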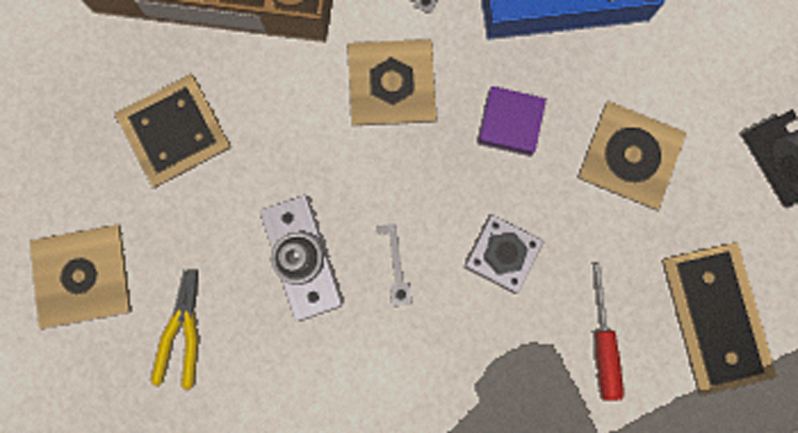

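View pics/side_c.png

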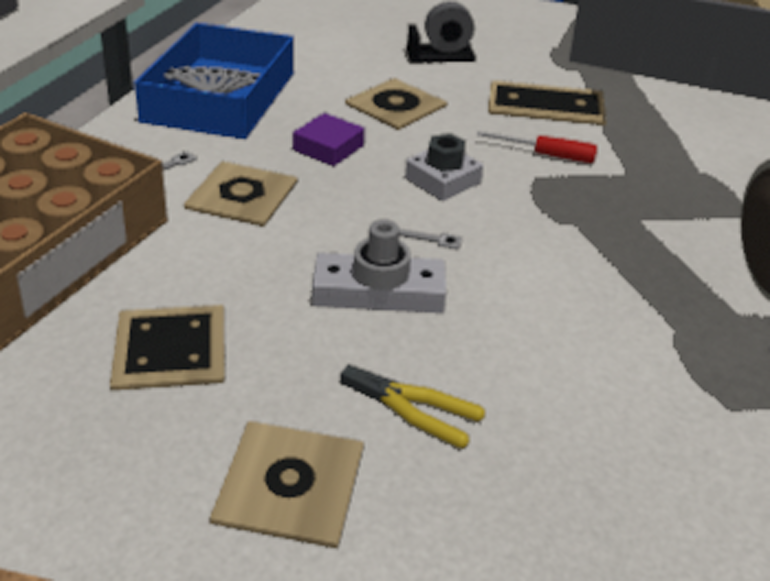

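The scene matches the brief, in full-picture pixels of the top view:
- **Bar stack:** the bar carries the bearing and collar, at (205,233).
- **Square stack:** the aluminium square carries the nut, at (297,231).
- **Look-alikes:** the purple block at (298,171) resembles the square, and the bearing in a black holder at about (415,190) resembles the bearing. I'm rejecting both by their description.

Next I'll measure precisely on rectified views.

```bash
cat >> h.py <<'E'
S=0.0005
def rect(f,cx,cy,z,half=.09):
    "ortho patch at height z: col -> +x, row -> +y"
    n=int(2*half/S)
    w=[(cx-half,cy-half),(cx+half,cy-half),(cx+half,cy+half),(cx-half,cy+half)]
    src=np.float32([proj(f,[x,y,z]) for x,y in w]); dst=np.float32([(0,0),(n,0),(n,n),(0,n)])
    return cv2.warpPerspective(f["img"],cv2.getPerspectiveTransform(src,dst),(n,n),flags=cv2.INTER_CUBIC)
def blob(mask,cx,cy,half=.09):
    "largest convex blob near patch middle -> centre, angle of long side, sizes"
    c,_=cv2.findContours(mask.astype(np.uint8),cv2.RETR_EXTERNAL,cv2.CHAIN_APPROX_NONE)
    n=mask.shape[0]/2
    c=max(c,key=lambda k:cv2.contourArea(k)-8*np.hypot(*(cv2.boundingRect(k)[i]+cv2.boundingRect(k)[i+2]/2-n for i in(0,1))))
    h=cv2.convexHull(c)
    (u,v),(a,b),t=cv2.minAreaRect(h)
    if b>a: t+=90;a,b=b,a
    m=cv2.moments(h)
    g=lambda u,v:(round(cx-half+u*S,4),round(cy-half+v*S,4))
    return dict(rect=g(u,v),cen=g(m["m10"]/m["m00"],m["m01"]/m["m00"]),size=(round(a*S*1e3,1),round(b*S*1e3,1)),ang=round(t%180,1))
E
python3 - <<'E'
from h import *
f=ctrl.grab_frame("top");s=ctrl.grab_frame("side")
P=dict(bar=(.412,-.373),square=(.621,.266),bearing=(.599,-.267),nut=(.676,.015),collar=(.451,.357))
for k,(x,y) in P.items():
  for n,F in(("top",f),("side",s)):
    h=.1 if k=="bar" else .045
    g=rect(F,x,y,.008,h).max(2)
    print(k,n,blob(g<85,x,y,h))
# parts
for k,z,x,y in(("bar",.028,.47,.107),("square",.028,.479,-.123)):
  for n,F in(("top",f),("side",s)):
    for b in ctrl.outline_of(F,k+"_mid")[:2]:
      m=b["pixels"]; G=dict(F);G["img"]=np.repeat((m*255).astype(np.uint8)[...,None],3,2)
      print(k,n,round(b["confidence"],2),m.sum(),blob(rect(G,x,y,z)[...,0]>127,x,y))
for k,z in(("bearing",.054),("nut",.054),("collar",.084)):
  for n,F in(("top",f),("side",s)):
    for b in ctrl.outline_of(F,k+"_mid")[:1]:
      v,u=np.nonzero(b["pixels"]);print(k,n,round(b["confidence"],2),ray(F,u.mean(),v.mean(),z-.002).round(4))
E
```

```text
bar top {'rect': (0.4182, -0.3683), 'cen': (0.4179, -0.3686), 'size': (141.0, 64.6), 'ang': 14.6}
bar side {'rect': (0.4149, -0.3771), 'cen': (0.4103, -0.3748), 'size': (147.0, 82.8), 'ang': 13.8}
square top {'rect': (0.6191, 0.2635), 'cen': (0.6196, 0.264), 'size': (75.9, 74.9), 'ang': 29.8}
square side {'rect': (0.6176, 0.2618), 'cen': (0.6186, 0.2626), 'size': (75.7, 75.2), 'ang': 120.6}
bearing top {'rect': (0.6048, -0.2735), 'cen': (0.6045, -0.2736), 'size': (64.0, 63.3), 'ang': 45.0}
bearing side {'rect': (0.6031, -0.2757), 'cen': (0.6028, -0.2756), 'size': (63.8, 62.5), 'ang': 171.0}
nut top {'rect': (0.6852, 0.0112), 'cen': (0.685, 0.0109), 'size': (55.5, 49.8), 'ang': 64.8}
nut side {'rect': (0.683, 0.0088), 'cen': (0.683, 0.0089), 'size': (55.3, 49.2), 'ang': 2.5}
collar top {'rect': (0.4489, 0.3544), 'cen': (0.449, 0.3545), 'size': (38.0, 37.8), 'ang': 153.4}
collar side {'rect': (0.447, 0.3528), 'cen': (0.4471, 0.3527), 'size': (38.5, 38.5), 'ang': 45.0}
bar top 0.69 817 {'rect': (0.5052, 0.1175), 'cen': (0.5105, 0.1171), 'size': (68.4, 58.7), 'ang': 21.0}
bar side 0.64 1111 {'rect': (0.4663, 0.1185), 'cen': (0.4661, 0.1183), 'size': (131.6, 86.9), 'ang': 20.8}Traceback (most recent call last):
  File "<stdin>", line 14, in <module>
  File "h.py", line 23, in blob
    c=max(c,key=lambda k:cv2.contourArea(k)-8*np.hypot(*(cv2.boundingRect(k)[i]+cv2.boundingRect(k)[i+2]/2-n for i in(0,1))))
ValueError: max() iterable argument is empty
```

Run:
```python
from h import *
f=ctrl.grab_frame("top");s=ctrl.grab_frame("side")
rows=[]
for F in(f,s): rows.append(np.hstack([rect(F,.47,.11,.028),rect(F,.479,-.123,.028)]))
im=np.vstack(rows); cv2.imwrite("pics/rect.png",cv2.resize(im,(720,600)) if 0 else cv2.resize(im,(600,600)))
for k,z in(("bearing",.054),("nut",.054),("collar",.084)):
  for n,F in(("top",f),("side",s)):
    for b in ctrl.outline_of(F,k+"_mid")[:1]:
      v,u=np.nonzero(b["pixels"]);print(k,n,round(b["confidence"],2),len(u),ray(F,u.mean(),v.mean(),z-.002).round(4))
```

```text
bearing top 0.65 285 [0.4691 0.1045 0.052 ]
bearing side 0.72 419 [0.463  0.1261 0.052 ]
nut top 0.84 254 [ 0.482  -0.1179  0.052 ]
nut side 0.82 214 [ 0.4755 -0.1075  0.052 ]
collar side 0.65 229 [0.463  0.1219 0.082 ]
```

View pics/rect.png

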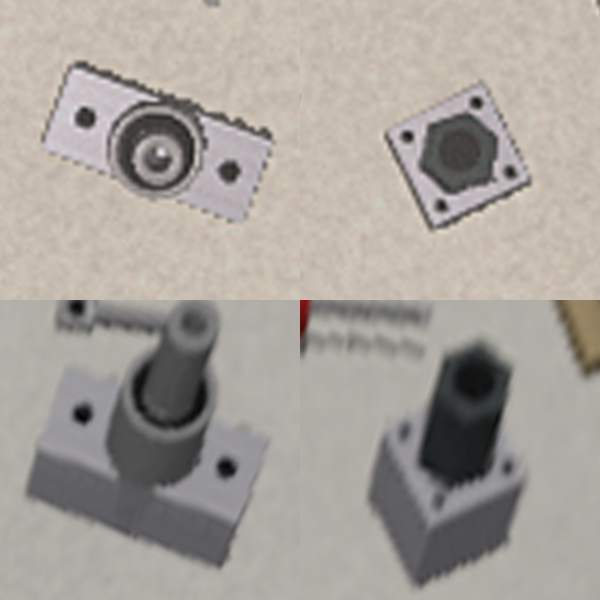

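The view shows the bar holes at (85,118) and (229,171), so the bar's centre is about (.473,.105) at 20.2°. The square's holes put its centre at about (.4835,-.122), with edges at 64°/-26°. The bearing and collar sit near (.470,.106) and the nut near (.482,-.121). All heights and sizes agree with the brief. I'll start with the nut.

Request:
step_arm(motion=[[[0.085,0.034,0.049,0,0,0,-0.1],[0.085,0.068,0.098,0,0,0,-0.2],[0.085,0.102,0.147,0,0,0,-0.3],[0.085,0.136,0.196,0,0,0,-0.4],[0.085,0.17,0.245,0,0,0,-0.5]]], squeeze=40)

```text
time_s: 2.38
position: [0.3218, -0.3599, 0.2317]
tcp_rot: [0.0, 0.129, 0.992, -0.0]
wrist_force: [1.5, -0.6, -0.3]
gripper_width: 0.0851
grip_force: 0.0
```

Request:
step_arm(motion=[[[0.085,0.034,0.049,0,0,0,-0.05],[0.085,0.068,0.098,0,0,0,-0.1],[0.085,0.102,0.147,0,0,0,-0.15],[0.085,0.136,0.196,0,0,0,-0.19],[0.085,0.161,0.24,0,0,0,-0.19]]])

```text
time_s: 3.0
position: [0.4831, -0.1195, 0.2316]
tcp_rot: [0.0, 0.221, 0.975, 0.0]
wrist_force: [0.4, -0.2, -0.2]
gripper_width: 0.0851
grip_force: 0.0
```

```bash
cat >> h.py <<'E'
def st():
    o=ctrl.get_obs(); from scipy.spatial.transform import Rotation as Ro
    q=o["tcp_rot"]; M=Ro.from_quat([q[1],q[2],q[3],q[0]]).as_matrix()
    print("t",round(o["time_s"],2),"p",np.round(o["position"],4),"yaw(close)",round(np.degrees(np.arctan2(M[1,1],M[0,1])),1),"tilt",np.round(M[:,2],3),"w",round(o["gripper_width"],4),"F",np.round(o["wrist_force"],1),round(o["grip_force"],1),"q",np.round(o["q"],2))
E
python3 - <<'E'
from h import *
st(); w=ctrl.grab_frame("wrist");cv2.imwrite("pics/w1.png",w["img"]);print(-cam(w)[3].T@cam(w)[4],cam(w)[0])
cv2.imwrite("pics/w1b.png",np.hstack([w["img"],cv2.resize(rect(w,.482,-.121,.054,.05),(288,384)) if 0 else cv2.resize(rect(w,.482,-.121,.054,.05),(288,288))[:, :] if 0 else cv2.resize(rect(w,.482,-.121,.054,.05),(284,384),interpolation=cv2.INTER_AREA)]))
g=rect(w,.482,-.121,.054,.05).max(2);print([ (t,blob(g<t,.482,-.121,.05)) for t in(80,100,120)])
E
```

```text
t 3.0 p [ 0.4831 -0.1195  0.2316] yaw(close) 64.5 tilt [ 0.001 -0.    -1.   ] w 0.0851 F [ 0.4 -0.2 -0.2] 0.0 q [ 0.08  0.17 -0.3   0.   -1.11 -2.1 ]
[ 0.41694463 -0.08739949  0.37356557] 274.6090015395017
[(80, {'rect': (0.4808, -0.1191), 'cen': (0.4806, -0.1187), 'size': (50.0, 38.5), 'ang': 160.8}), (100, {'rect': (0.4875, -0.1198), 'cen': (0.4868, -0.1176), 'size': (62.9, 43.5), 'ang': 173.2}), (120, {'rect': (0.494, -0.1212), 'cen': (0.5003, -0.1236), 'size': (99.5, 75.0), 'ang': 90.0})]
```

View pics/w1b.png

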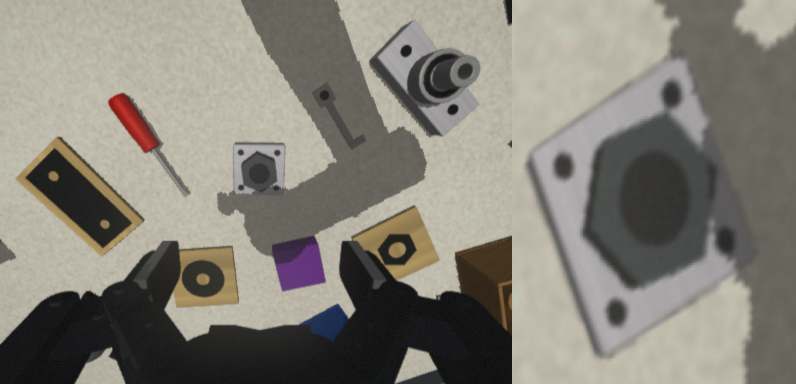

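The wrist view shows the nut on the block at (259,172), with the block square to the jaws and the nut's flats about 6° off. The purple block at (299,263) and the bearing in its holder stay excluded. Going down to the nut.

Request:
step_arm(motion=[[[0.07,-0.0015,0,-0.055,0,0,0.1],[0.07,-0.0015,0,-0.11,0,0,0.1],[0.07,-0.0015,0,-0.165,0,0,0.1],[0.07,-0.0015,0,-0.19,0,0,0.1],[0.07,-0.0015,0,-0.198,0,0,0.1]]])

```text
time_s: 3.68
position: [0.4796, -0.1216, 0.0319]
tcp_rot: [-0.002, 0.172, 0.985, -0.0]
wrist_force: [0.5, -0.5, 0.0]
gripper_width: 0.0698
grip_force: 0.0
```

Request:
step_arm(motion=[[[0.03,0,0,0,0,0,0],[0.03,0,0,0,0,0,0],[0.03,0,0,0,0,0,0],[0.03,0,0,0,0,0,0],[0.03,0,0,0,0,0,0]]], squeeze=40)

```text
time_s: 4.3
position: [0.4814, -0.1214, 0.0346]
tcp_rot: [0.001, 0.172, 0.985, 0.0]
wrist_force: [-1.0, 0.3, 6.2]
gripper_width: 0.0462
grip_force: 42.0
```

Run:
```python
from h import *
st(); w=ctrl.grab_frame("wrist");s=ctrl.grab_frame("side");t=ctrl.grab_frame("top")
a=cv2.resize(w["img"][60:260,130:400],(405,300));b=cv2.resize(s["img"][130:240,230:380],(405,300),interpolation=cv2.INTER_CUBIC)
cv2.imwrite("pics/w2.png",np.hstack([cv2.resize(w["img"],(400,300)),b[:,:400]]))
```

```text
t 4.3 p [ 0.4814 -0.1214  0.0346] yaw(close) 70.2 tilt [ 0.003 -0.    -1.   ] w 0.0462 F [-1.   0.3  6.2] 42.0 q [ 0.08  0.41 -0.55  0.   -0.61 -2.  ]
```

View pics/w2.png

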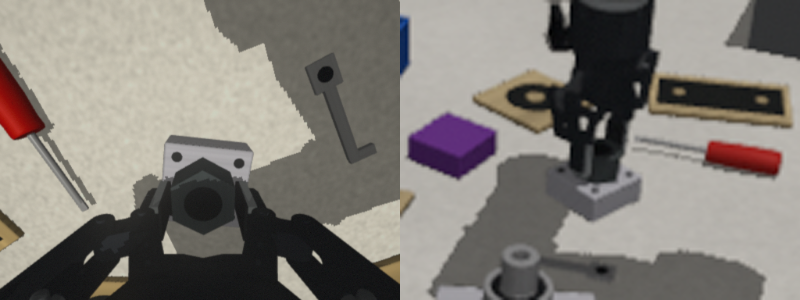

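The flats face the pads at about (160–245,190) in the left picture, but the jaw reads 46 mm and there is some upward force, so the tips may be rubbing on the block. I'll open a little, rise 6 mm and close again.

Request:
step_arm(motion=[[[0.06,0,0,0.001,0,0,0],[0.06,0,0,0.006,0,0,0],[0.03,0,0,0.006,0,0,0],[0.03,0,0,0.006,0,0,0],[0.03,0,0,0.006,0,0,0]]])

```text
time_s: 5.08
position: [0.4808, -0.1215, 0.0401]
tcp_rot: [0.0, 0.172, 0.985, 0.0]
wrist_force: [-1.8, 1.0, 5.5]
gripper_width: 0.0458
grip_force: 40.1
```

Request:
step_arm(motion=[[[0.03,0,0,0,0,0,0],[0.03,0,0,0,0,0,0],[0.03,0,0,0.01,0,0,0],[0.03,0,0,0.02,0,0,0],[0.03,0,0,0.03,0,0,0]]])

```text
time_s: 5.7
position: [0.4803, -0.1215, 0.07]
tcp_rot: [-0.0, 0.172, 0.985, 0.0]
wrist_force: [-0.0, 0.3, -2.0]
gripper_width: 0.0458
grip_force: 41.2
```

Run:
```python
from h import *
st(); w=ctrl.grab_frame("wrist");s=ctrl.grab_frame("side")
b=cv2.resize(s["img"][130:240,230:380],(400,300),interpolation=cv2.INTER_CUBIC)
cv2.imwrite("pics/w3.png",np.hstack([cv2.resize(w["img"],(400,300)),b]))
```

```text
t 5.7 p [ 0.4803 -0.1215  0.07  ] yaw(close) 70.2 tilt [-0.  0. -1.] w 0.0458 F [-0.   0.3 -2. ] 41.2 q [ 0.08  0.36 -0.51 -0.   -0.7  -2.  ]
```

View pics/w3.png

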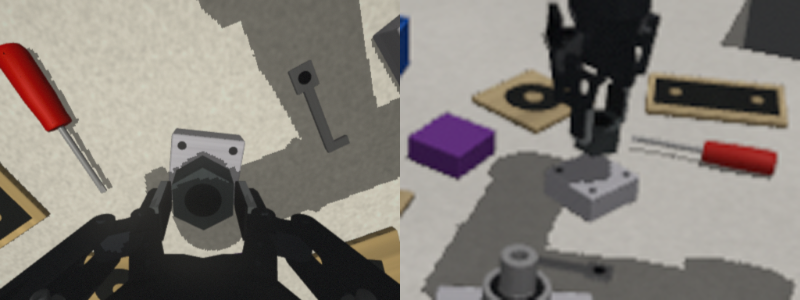

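The nut is held, clear of the block at (203,195), and the jaw reading turns out to run about 5 mm high. Carrying it to its board.

Request:
step_arm(motion=[[[0.03,0.045,0.03,0.03,0,0,0],[0.03,0.09,0.058,0.03,0,0,0],[0.03,0.135,0.087,0.03,0,0,0],[0.03,0.18,0.116,0.03,0,0,0],[0.03,0.2035,0.131,0.02,0,0,0]]])

```text
time_s: 6.42
position: [0.6863, 0.0113, 0.0893]
tcp_rot: [0.001, 0.172, 0.985, 0.0]
wrist_force: [-0.6, -0.6, -2.9]
gripper_width: 0.0455
grip_force: 41.7
```

Request:
step_arm(motion=[[[0.03,0,0,-0.03,0,0,0],[0.03,0,0,-0.055,0,0,0],[0.03,0,0,-0.065,0,0,0],[0.03,0,0,-0.068,0,0,0],[0.03,0,0,-0.068,0,0,0]]])

```text
time_s: 7.05
position: [0.6844, 0.0095, 0.0221]
tcp_rot: [0.001, 0.172, 0.985, 0.0]
wrist_force: [0.2, -0.3, -2.4]
gripper_width: 0.0455
grip_force: 41.7
```

Run:
```python
from h import *
st()
```

```text
t 7.05 p [0.6844 0.0095 0.0221] yaw(close) 70.2 tilt [ 0.001  0.    -1.   ] w 0.0455 F [ 0.2 -0.3 -2.4] 41.7 q [ 0.25  0.67 -0.06  0.   -0.84 -2.17]
```

Request:
step_arm(motion=[[[0.03,0,0,-0.001,0,0,0],[0.03,0,0,-0.002,0,0,0],[0.03,0,0,-0.003,0,0,0]]])

```text
time_s: 7.42
position: [0.6843, 0.0096, 0.0202]
tcp_rot: [0.001, 0.172, 0.985, 0.0]
wrist_force: [-4.3, 0.9, 7.8]
gripper_width: 0.0455
grip_force: 42.6
```

Request:
step_arm(motion=[[[0.075,0,0,0,0,0,0],[0.075,0,0,0,0,0,0],[0.085,0,0,0.02,0,0,0],[0.085,0,0,0.07,0,0,0],[0.085,-0.03,-0.02,0.1,0,0,-0.1]]])

```text
time_s: 8.05
position: [0.6567, -0.0097, 0.1223]
tcp_rot: [0.003, 0.221, 0.975, 0.001]
wrist_force: [-0.8, -0.4, -0.6]
gripper_width: 0.0851
grip_force: 0.0
```

Request:
step_arm(motion=[[[0.085,-0.045,-0.03,0.01,0,0,0],[0.085,-0.09,-0.06,0.01,0,0,0],[0.085,-0.13,-0.09,0.01,0,0,0],[0.085,-0.17,-0.112,0,0,0,0],[0.085,-0.17,-0.112,-0.01,0,0,0]]])

```text
time_s: 8.68
position: [0.4817, -0.1237, 0.1097]
tcp_rot: [0.001, 0.222, 0.975, 0.0]
wrist_force: [0.5, -1.4, -0.6]
gripper_width: 0.085
grip_force: 0.0
```

Run:
```python
from h import *
st(); w=ctrl.grab_frame("wrist");t=ctrl.grab_frame("top");s=ctrl.grab_frame("side")
def bl(F,x,y,z,h,thr): return rect(F,x,y,z,h)
a=cv2.resize(rect(w,.4836,-.122,.028,.05),(400,400));b=cv2.resize(rect(t,.684,.01,.034,.05),(400,400))
cv2.imwrite("pics/w4.png",np.hstack([a,b]))
for F in(t,s):
  for o in ctrl.outline_of(F,"nut_mid")[:2]:
    v,u=np.nonzero(o["pixels"]);print("nut",round(o["confidence"],2),ray(F,u.mean(),v.mean(),.024).round(4))
for F in(w,s):
  for o in ctrl.outline_of(F,"square_mid")[:2]:
    G=dict(F);G["img"]=np.repeat((o["pixels"]*255).astype(np.uint8)[...,None],3,2)
    m=rect(G,.4836,-.122,.028)[...,0]>127
    if m.any(): print("sq",o["confidence"],blob(m,.4836,-.122))
```

```text
t 8.68 p [ 0.4817 -0.1237  0.1097] yaw(close) 64.3 tilt [ 0.001  0.    -1.   ] w 0.085 F [ 0.5 -1.4 -0.6] 0.0 q [ 0.08  0.3  -0.47 -0.   -0.8  -2.09]
nut 0.47 [0.6846 0.0104 0.024 ]
nut 0.68 [0.6821 0.0101 0.024 ]
sq 0.84 {'rect': (0.4813, -0.1194), 'cen': (0.4813, -0.1195), 'size': (70.4, 67.2), 'ang': 153.1}
sq 0.7 {'rect': (0.4767, -0.1049), 'cen': (0.4761, -0.105), 'size': (102.2, 97.1), 'ang': 67.5}
```

View pics/w4.png

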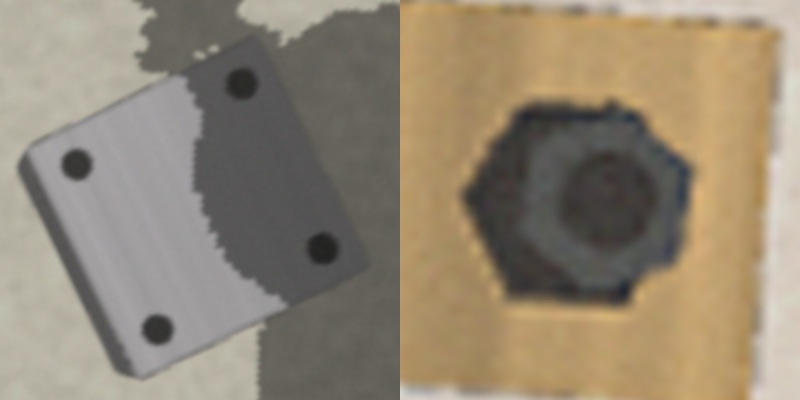

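The nut sits in its outline: its centre is at (607,199), and after parallax correction that is within about 1 mm. The block's holes average to (199,206), which is (.4834,-.121) at 64°, so the jaws are already aligned. Lowering onto the block.

Request:
step_arm(motion=[[[0.085,0,0.0005,-0.05,0,0,0],[0.085,0,0.0005,-0.085,0,0,0],[0.085,0,0.0005,-0.1,0,0,0],[0.085,0,0.0005,-0.106,0,0,0],[0.085,0,0.0005,-0.106,0,0,0]]])

```text
time_s: 9.65
position: [0.4844, -0.1218, 0.0024]
tcp_rot: [0.0, 0.221, 0.975, -0.0]
wrist_force: [0.7, 0.8, 1.0]
gripper_width: 0.0848
grip_force: 0.0
```

Request:
step_arm(motion=[[[0.05,0,0,0,0,0,0],[0.05,0,0,0,0,0,0],[0.05,0,0,0,0,0,0],[0.05,0,0,0.008,0,0,0],[0.05,0,0,0.02,0,0,0]]], squeeze=60)

```text
time_s: 10.28
position: [0.4832, -0.1221, 0.0225]
tcp_rot: [-0.001, 0.221, 0.975, -0.0]
wrist_force: [0.1, 0.5, -2.9]
gripper_width: 0.0641
grip_force: 66.9
```

Request:
step_arm(motion=[[[0.05,0,0,0.05,0,0,0.05],[0.05,0.01,0.03,0.095,0,0,0.2],[0.05,0.028,0.08,0.095,0,0,0.36],[0.05,0.046,0.13,0.095,0,0,0.52],[0.05,0.064,0.18,0.095,0,0,0.68]]])

```text
time_s: 10.9
position: [0.5479, 0.0594, 0.1181]
tcp_rot: [0.0, -0.119, 0.993, 0.0]
wrist_force: [0.3, -0.4, -2.7]
gripper_width: 0.065
grip_force: 68.3
```

Request:
step_arm(motion=[[[0.05,0.018,0.05,0,0,0,0.1],[0.05,0.036,0.1,0,0,0,0.2],[0.05,0.054,0.15,0,0,0,0.29],[0.05,0.071,0.2045,-0.03,0,0,0.294],[0.05,0.071,0.2045,-0.07,0,0,0.294]]])

```text
time_s: 11.52
position: [0.6206, 0.2671, 0.0479]
tcp_rot: [0.003, -0.263, 0.965, 0.001]
wrist_force: [-0.6, -0.7, -3.3]
gripper_width: 0.0646
grip_force: 68.2
```

Run:
```python
from h import *
st()
```

```text
t 11.53 p [0.6206 0.2671 0.0479] yaw(close) 120.5 tilt [ 0.005  0.003 -1.   ] w 0.0646 F [-0.6 -0.7 -3.3] 68.2 q [ 0.65  0.63 -0.07  0.   -0.86 -1.68]
```

Request:
step_arm(motion=[[[0.05,0,0,-0.02,0,0,0],[0.05,0,0,-0.032,0,0,0],[0.05,0,0,-0.035,0,0,0],[0.05,0,0,-0.037,0,0,0],[0.05,0,0,-0.037,0,0,0]]])

```text
time_s: 12.15
position: [0.6196, 0.2627, 0.0117]
tcp_rot: [0.001, -0.261, 0.965, 0.0]
wrist_force: [-0.1, -0.2, -1.2]
gripper_width: 0.0644
grip_force: 68.4
```

Request:
step_arm(motion=[[[0.05,0,0,-0.0015,0,0,0],[0.085,0,0,-0.0015,0,0,0],[0.085,0,0,-0.0015,0,0,0],[0.085,0,0,0.02,0,0,0],[0.085,0,0,0.08,0,0,0]]])

```text
time_s: 12.78
position: [0.6168, 0.2612, 0.0872]
tcp_rot: [-0.004, -0.261, 0.965, -0.001]
wrist_force: [1.0, -0.2, 0.6]
gripper_width: 0.0852
grip_force: 0.0
```

Request:
step_arm(motion=[[[0.07,0,0,0.06,0,0,0],[0.07,-0.04,-0.04,0.1,0,0,0],[0.07,-0.08,-0.08,0.1,0,0,0],[0.07,-0.12,-0.12,0.1,0,0,0],[0.07,-0.15,-0.156,0.09,0,0,0]]])

```text
time_s: 13.4
position: [0.4678, 0.1054, 0.1813]
tcp_rot: [0.001, -0.261, 0.965, 0.0]
wrist_force: [-0.7, -0.1, -0.3]
gripper_width: 0.0698
grip_force: 0.0
```

Run:
```python
from h import *
st(); w=ctrl.grab_frame("wrist");t=ctrl.grab_frame("top");s=ctrl.grab_frame("side")
ims=[rect(w,.47,.106,.084,.04),rect(w,.47,.106,.054,.04),rect(t,.619,.263,.036,.06),rect(t,.47,.106,.084,.04)]
ims=[cv2.resize(i,(300,300)) for i in ims]
cv2.imwrite("pics/w5.png",np.vstack([np.hstack(ims[:2]),np.hstack(ims[2:])]))
```

```text
t 13.4 p [0.4678 0.1054 0.1813] yaw(close) 120.3 tilt [ 0.003  0.001 -1.   ] w 0.0698 F [-0.7 -0.1 -0.3] 0.0 q [ 0.56  0.18 -0.41  0.   -0.97 -1.6 ]
```

View pics/w5.png

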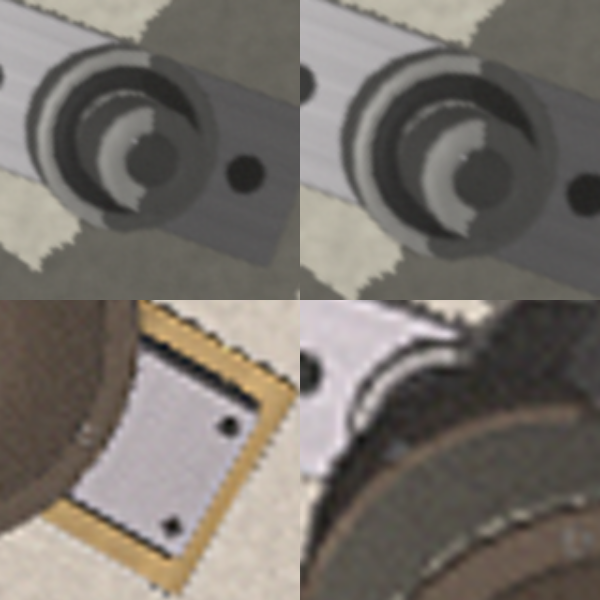

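The collar's top is at (150,158), which gives (.470,.107), and the block lies in its outline. Taking the collar next.

Request:
step_arm(motion=[[[0.06,0.0005,0,-0.05,0,0,0],[0.06,0.0005,0,-0.09,0,0,0],[0.06,0.0005,0,-0.11,0,0,0],[0.06,0.0005,0,-0.116,0,0,0],[0.06,0.0005,0,-0.116,0,0,0]]])

```text
time_s: 14.18
position: [0.4703, 0.1072, 0.0645]
tcp_rot: [0.0, -0.261, 0.965, -0.0]
wrist_force: [-0.9, 0.1, 0.6]
gripper_width: 0.0595
grip_force: 0.0
```

Request:
step_arm(motion=[[[0.015,0,0,0,0,0,0],[0.015,0,0,0,0,0,0],[0.015,0,0,0,0,0,0],[0.015,0,0,0.005,0,0,0],[0.015,0,0,0.02,0,0,0]]], squeeze=40)

```text
time_s: 14.8
position: [0.4683, 0.1059, 0.0838]
tcp_rot: [-0.002, -0.261, 0.965, -0.0]
wrist_force: [-0.1, -0.0, -1.5]
gripper_width: 0.0285
grip_force: 39.5
```

Request:
step_arm(motion=[[[0.015,0,0.01,0.03,0,0,0],[0.015,-0.006,0.07,0.03,0,0,0],[0.015,-0.012,0.13,0.03,0,0,0],[0.015,-0.018,0.19,0.03,0,0,0],[0.015,-0.0215,0.2465,0.02,0,0,0]]])

```text
time_s: 15.42
position: [0.4475, 0.3551, 0.1049]
tcp_rot: [0.001, -0.261, 0.965, 0.0]
wrist_force: [0.4, 1.0, -1.5]
gripper_width: 0.0285
grip_force: 39.7
```

Request:
step_arm(motion=[[[0.015,0,0,-0.04,0,0,0],[0.015,0,0,-0.075,0,0,0],[0.015,0,0,-0.083,0,0,0],[0.015,0,0,-0.085,0,0,0],[0.015,0,0,-0.086,0,0,0]]])

```text
time_s: 16.05
position: [0.4482, 0.3532, 0.0196]
tcp_rot: [0.0, -0.261, 0.965, 0.0]
wrist_force: [-3.0, -1.0, 6.6]
gripper_width: 0.0289
grip_force: 40.4
```

The collar is down. Releasing it and going back for the bearing.

Request:
step_arm(motion=[[[0.06,0,0,0,0,0,0],[0.06,0,0,0,0,0,0],[0.06,0,0,0.02,0,0,0],[0.07,0,0,0.07,0,0,0],[0.08,0,-0.03,0.12,0,0,0]]])

```text
time_s: 16.68
position: [0.4484, 0.3241, 0.1397]
tcp_rot: [0.001, -0.262, 0.965, 0.0]
wrist_force: [0.1, 0.3, -0.2]
gripper_width: 0.0801
grip_force: 0.0
```

Request:
step_arm(motion=[[[0.085,0.004,-0.045,0.02,0,0,-0.05],[0.085,0.01,-0.1,0.02,0,0,-0.1],[0.085,0.016,-0.155,0.02,0,0,-0.15],[0.085,0.022,-0.205,0.02,0,0,-0.175],[0.085,0.022,-0.218,0.01,0,0,-0.175]]])

```text
time_s: 17.3
position: [0.4703, 0.1029, 0.1491]
tcp_rot: [0.001, -0.174, 0.985, 0.0]
wrist_force: [0.5, 0.8, 0.9]
gripper_width: 0.0849
grip_force: 0.0
```

Run:
```python
from h import *
st(); w=ctrl.grab_frame("wrist");t=ctrl.grab_frame("top");s=ctrl.grab_frame("side")
a=cv2.resize(rect(w,.47,.106,.054,.04),(400,400));b=cv2.resize(rect(t,.448,.3535,.038,.04),(400,400))
cv2.imwrite("pics/w6.png",np.hstack([a,b]))
```

```text
t 17.3 p [0.4703 0.1029 0.1491] yaw(close) 110.0 tilt [ 0.002  0.001 -1.   ] w 0.0849 F [0.5 0.8 0.9] 0.0 q [ 0.55  0.22 -0.46  0.   -0.89 -1.78]
```

View pics/w6.png

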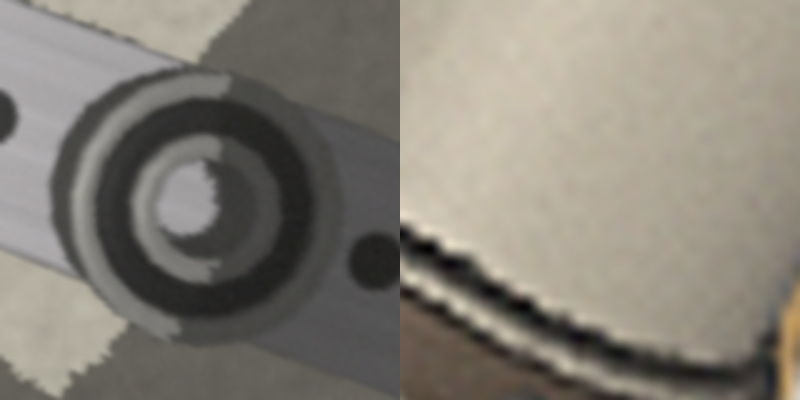

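The bearing's centre is at (206,208), i.e. (.471,.107). The right half shows only the arm, so I'll check the collar later. Taking the bearing.

Request:
step_arm(motion=[[[0.085,0.0007,0.001,-0.05,0,0,0],[0.085,0.0007,0.001,-0.09,0,0,0],[0.085,0.0007,0.001,-0.108,0,0,0],[0.085,0.0007,0.001,-0.114,0,0,0],[0.085,0.0007,0.001,-0.114,0,0,0]]])

```text
time_s: 18.08
position: [0.471, 0.107, 0.0345]
tcp_rot: [0.0, -0.176, 0.984, 0.0]
wrist_force: [0.4, -0.2, -0.7]
gripper_width: 0.0849
grip_force: 0.0
```

Request:
step_arm(motion=[[[0.04,0,0,0,0,0,0],[0.04,0,0,0,0,0,0],[0.04,0,0,0,0,0,0],[0.04,0,0,0.005,0,0,0],[0.04,0,0,0.02,0,0,0]]], squeeze=50)

```text
time_s: 18.7
position: [0.4696, 0.1054, 0.054]
tcp_rot: [-0.001, -0.175, 0.985, -0.0]
wrist_force: [-0.0, 1.3, -1.6]
gripper_width: 0.054
grip_force: 53.2
```

Request:
step_arm(motion=[[[0.04,0,0,0.05,0,0,0],[0.04,0.019,-0.055,0.06,0,0,0],[0.04,0.038,-0.11,0.06,0,0,0],[0.04,0.057,-0.165,0.06,0,0,0],[0.04,0.076,-0.22,0.06,0,0,0]]])

```text
time_s: 19.32
position: [0.5465, -0.1158, 0.1144]
tcp_rot: [-0.0, -0.175, 0.985, 0.0]
wrist_force: [1.3, -0.0, -2.7]
gripper_width: 0.0539
grip_force: 54.1
```

Request:
step_arm(motion=[[[0.04,0.019,-0.055,0,0,0,0],[0.04,0.038,-0.11,0,0,0,0],[0.04,0.0573,-0.161,0,0,0,0],[0.04,0.0573,-0.161,-0.04,0,0,0],[0.04,0.0573,-0.161,-0.08,0,0,0]]])

```text
time_s: 19.95
position: [0.6032, -0.276, 0.033]
tcp_rot: [-0.0, -0.174, 0.985, 0.0]
wrist_force: [1.1, 0.2, -3.3]
gripper_width: 0.0539
grip_force: 54.1
```

Request:
step_arm(motion=[[[0.04,0,0,-0.012,0,0,0],[0.04,0,0,-0.016,0,0,0],[0.04,0,0,-0.018,0,0,0],[0.04,0,0,-0.019,0,0,0]]])

```text
time_s: 20.45
position: [0.6049, -0.275, 0.0169]
tcp_rot: [0.001, -0.176, 0.984, -0.001]
wrist_force: [0.3, 0.5, -2.8]
gripper_width: 0.0543
grip_force: 54.0
```

Request:
step_arm(motion=[[[0.04,0,0,-0.001,0,0,0],[0.04,0,0,-0.002,0,0,0],[0.04,0,0,-0.0025,0,0,0]]])

```text
time_s: 20.82
position: [0.6046, -0.275, 0.0158]
tcp_rot: [0.001, -0.176, 0.984, -0.001]
wrist_force: [-3.4, 4.2, 10.3]
gripper_width: 0.0543
grip_force: 55.3
```

Contact. Releasing, rising, and going back to the bar at (.473,.105).

Request:
step_arm(motion=[[[0.075,0,0,0,0,0,0],[0.085,0,0,0,0,0,0],[0.085,0,0,0.02,0,0,0],[0.085,0,0,0.07,0,0,0],[0.085,-0.01,0.03,0.12,0,0,0]]])

```text
time_s: 21.45
position: [0.5941, -0.2461, 0.1334]
tcp_rot: [-0.0, -0.174, 0.985, -0.0]
wrist_force: [0.7, 0.5, 0.9]
gripper_width: 0.085
grip_force: 0.0
```

Request:
step_arm(motion=[[[0.085,-0.02,0.055,0,0,0,0],[0.085,-0.04,0.11,0,0,0,0],[0.085,-0.06,0.165,0,0,0,0],[0.085,-0.08,0.22,0,0,0,0],[0.085,-0.1,0.275,0,0,0,0]]])

```text
time_s: 22.08
position: [0.4934, 0.0316, 0.133]
tcp_rot: [0.001, -0.175, 0.984, -0.0]
wrist_force: [0.3, 1.1, -0.6]
gripper_width: 0.0848
grip_force: 0.0
```

Request:
step_arm(motion=[[[0.085,-0.015,0.05,0,0,0,0],[0.085,-0.0212,0.075,0,0,0,0],[0.085,-0.0212,0.075,0,0,0,0]]])

```text
time_s: 22.45
position: [0.4726, 0.1065, 0.1331]
tcp_rot: [0.0, -0.177, 0.984, 0.0]
wrist_force: [0.1, 0.6, 0.1]
gripper_width: 0.0852
grip_force: 0.0
```

Run:
```python
from h import *
st(); w=ctrl.grab_frame("wrist");t=ctrl.grab_frame("top");s=ctrl.grab_frame("side")
a=cv2.resize(rect(w,.473,.105,.028,.08),(400,400));b=cv2.resize(rect(t,.604,-.2745,.034,.05),(200,200));c=cv2.resize(rect(s,.448,.3535,.038,.04),(200,200));d=cv2.resize(rect(s,.604,-.2745,.034,.05),(200,200));e=cv2.resize(rect(s,.6185,.263,.036,.06),(200,200))
cv2.imwrite("pics/w7.png",np.hstack([a,np.vstack([b,c]),np.vstack([d,e])]))
```

```text
t 22.45 p [0.4726 0.1065 0.1331] yaw(close) 110.4 tilt [ 0.001  0.    -1.   ] w 0.0852 F [0.1 0.6 0.1] 0.0 q [ 0.56  0.25 -0.47  0.   -0.85 -1.77]
```

View pics/w7.png

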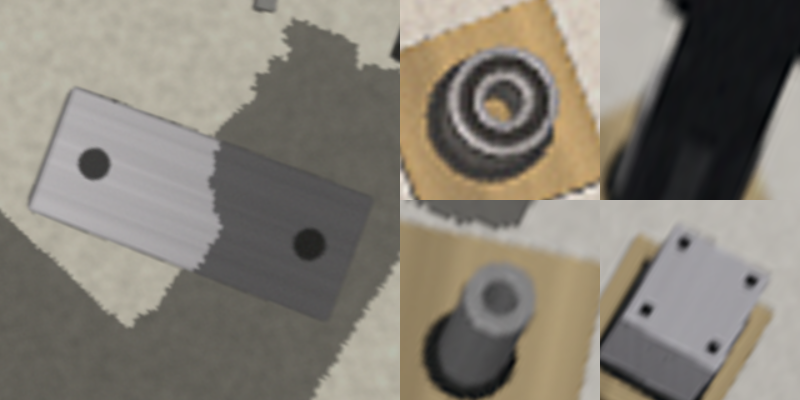

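The bar's holes at (94,163) and (309,244) put its centre at (.4735,.106), at 20.6°. The bearing and collar stand in their outlines. Taking the bar.

Request:
step_arm(motion=[[[0.085,0.0005,0.001,-0.06,0,0,0],[0.085,0.0005,0.001,-0.1,0,0,0],[0.085,0.0005,0.001,-0.12,0,0,0],[0.085,0.0005,0.001,-0.13,0,0,0],[0.085,0.0005,0.001,-0.13,0,0,0]]])

```text
time_s: 23.22
position: [0.4733, 0.1053, 0.0025]
tcp_rot: [-0.0, -0.175, 0.985, -0.0]
wrist_force: [-0.4, 0.0, -0.2]
gripper_width: 0.0849
grip_force: 0.0
```

Request:
step_arm(motion=[[[0.035,0,0,0,0,0,0],[0.035,0,0,0,0,0,0],[0.035,0,0,0,0,0,0],[0.035,0,0,0,0,0,0],[0.035,0,0,0.02,0,0,0]]], squeeze=70)

```text
time_s: 23.85
position: [0.4717, 0.1054, 0.0222]
tcp_rot: [-0.002, -0.175, 0.985, -0.0]
wrist_force: [-1.0, 0.3, -4.1]
gripper_width: 0.0523
grip_force: 74.8
```

Request:
step_arm(motion=[[[0.035,0,0,0.05,0,0,0],[0.035,-0.006,-0.05,0.06,0,0,-0.02],[0.035,-0.012,-0.1,0.06,0,0,-0.05],[0.035,-0.018,-0.15,0.06,0,0,-0.08],[0.035,-0.024,-0.2,0.06,0,0,-0.103]]])

```text
time_s: 24.48
position: [0.4481, -0.0953, 0.0828]
tcp_rot: [-0.0, -0.124, 0.992, 0.0]
wrist_force: [0.5, 0.3, -3.8]
gripper_width: 0.0527
grip_force: 75.3
```

Request:
step_arm(motion=[[[0.035,-0.007,-0.055,0,0,0,0],[0.035,-0.014,-0.11,0,0,0,0],[0.035,-0.021,-0.165,0,0,0,0],[0.035,-0.028,-0.22,0,0,0,0],[0.035,-0.0325,-0.2755,-0.01,0,0,0]]])

```text
time_s: 25.1
position: [0.4162, -0.371, 0.0731]
tcp_rot: [0.001, -0.124, 0.992, -0.0]
wrist_force: [1.3, 0.1, -4.1]
gripper_width: 0.0524
grip_force: 75.3
```

Request:
step_arm(motion=[[[0.035,0,0,-0.03,0,0,0],[0.035,0,0,-0.052,0,0,0],[0.035,0,0,-0.056,0,0,0],[0.035,0,0,-0.056,0,0,0]]])

```text
time_s: 25.6
position: [0.4168, -0.3694, 0.017]
tcp_rot: [-0.0, -0.125, 0.992, 0.0]
wrist_force: [1.7, -0.3, -4.8]
gripper_width: 0.0527
grip_force: 75.3
```

Run:
```python
from h import *
st()
```

```text
t 25.6 p [ 0.4168 -0.3694  0.017 ] yaw(close) 104.3 tilt [-0. -0. -1.] w 0.0527 F [ 1.7 -0.3 -4.8] 75.3 q [-0.43  0.52 -0.41  0.   -0.65 -0.89]
```

Request:
step_arm(motion=[[[0.035,0,0,-0.003,0,0,0],[0.035,0,0,-0.005,0,0,0],[0.035,0,0,-0.0065,0,0,0]]])

```text
time_s: 25.98
position: [0.4172, -0.3695, 0.0122]
tcp_rot: [0.0, -0.125, 0.992, -0.0]
wrist_force: [-2.6, 5.4, 14.7]
gripper_width: 0.0524
grip_force: 77.5
```

Contact. Releasing, rising and moving off so the final check has a clear view.

Request:
step_arm(motion=[[[0.085,0,0,0,0,0,0],[0.085,0,0,0,0,0,0],[0.085,0,0,0.02,0,0,0],[0.085,0,0,0.07,0,0,0],[0.085,0,0,0.13,0,0,0]]])

```text
time_s: 26.6
position: [0.4161, -0.3693, 0.1409]
tcp_rot: [-0.001, -0.125, 0.992, 0.001]
wrist_force: [1.5, -0.1, -0.3]
gripper_width: 0.0852
grip_force: 0.0
```

Request:
step_arm(motion=[[[0.085,-0.05,-0.03,0.04,0,0,0],[0.085,-0.1,-0.07,0.08,0,0,0],[0.085,-0.15,-0.11,0.09,0,0,0],[0.085,-0.2,-0.15,0.09,0,0,0],[0.085,-0.25,-0.19,0.09,0,0,0]]])

```text
time_s: 27.22
position: [0.1845, -0.5454, 0.231]
tcp_rot: [0.0, -0.125, 0.992, -0.001]
wrist_force: [0.6, -0.6, 0.1]
gripper_width: 0.0852
grip_force: 0.0
```

Run:
```python
from h import *
st(); t=ctrl.grab_frame("top");s=ctrl.grab_frame("side")
L=[(.417,-.3695,.036,.09),(.6185,.263,.036,.06),(.604,-.2745,.034,.05),(.684,.01,.034,.05),(.448,.3535,.038,.04)]
r=[np.hstack([cv2.resize(rect(F,x,y,z,h),(160,160)) for x,y,z,h in L]) for F in(t,s)]
big=[cv2.resize(rect(t,*L[i]),(280,280)) for i in(0,1)]
p=np.zeros((280,800,3),np.uint8);p[:,:280]=big[0];p[:,280:560]=big[1]
cv2.imwrite("pics/fin.png",np.vstack([*r,p]))
for k,(x,y,z,h) in zip(("bar","square","bearing","nut","collar"),L):
  for F in(t,s):
    for o in ctrl.outline_of(F,k+"_mid")[:3]:
      v,u=np.nonzero(o["pixels"]);c=ray(F,u.mean(),v.mean(),z-.01)
      if np.hypot(c[0]-x,c[1]-y)<.05: print(k,round(o["confidence"],2),((c[:2]-[x,y])*1e3).round(1))
```

```text
t 27.23 p [ 0.1845 -0.5454  0.231 ] yaw(close) 104.3 tilt [ 0.001 -0.002 -1.   ] w 0.0852 F [ 0.6 -0.6  0.1] 0.0 q [-0.96  0.3  -0.12  0.   -1.15 -0.36]
bar 0.88 [-1.4  0.7]
bar 0.82 [-4.2  3.9]
square 0.57 [-0.2 -0.8]
square 0.83 [-4.  1.]
bearing 0.86 [1.5 1.1]
bearing 0.5 [-1.5  1.8]
nut 0.78 [1. 0.]
nut 0.53 [-1.5  1.1]
collar 0.55 [ 1.5 -0.4]
collar 0.62 [-0.9  1. ]
```

View pics/fin.png

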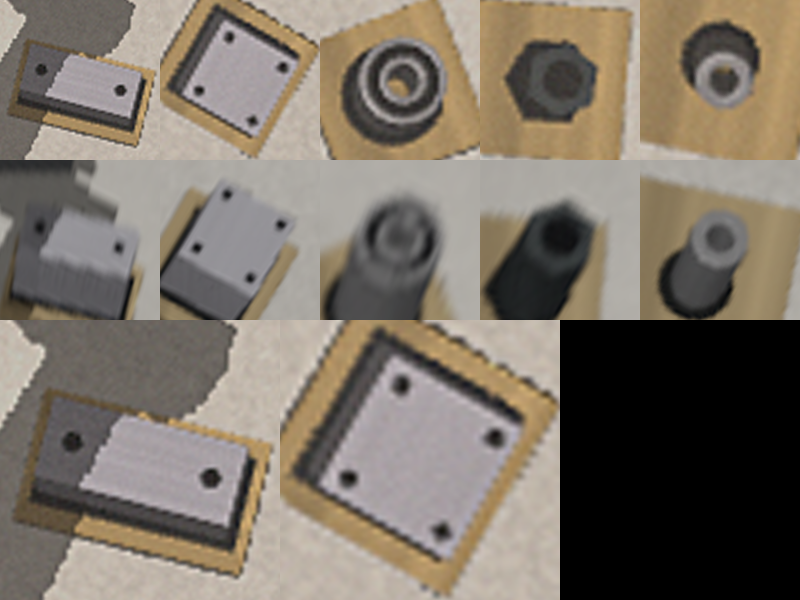

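All five parts lie flat in their outlines. The bar's holes at (72,441) and (211,478) put it within about 1.5 mm of the middle and 0.3° of its outline. The square's holes average to (421,457), within about 2 mm and 0.5°. Handing in.

```bash
python3 -c "
from plant import ctrl
print(ctrl.close_job())"
```

```text
the job is handed in; nothing more can be done
None
```

All five parts lie flat on their own boards, each within about 2 mm of the middle by the camera checks, the bar and block within about 0.5° of their outlines; nothing tipped, and the job was handed in at about 27 s of the 112 s allowed.

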